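# Draw the sprung length gauge out to its pointer and hold it

## Robot

A 6-joint arm with a two-finger parallel gripper is mounted at the origin on a cart in front of the work surface, level with it; the furniture and walls round the work are solid. World frame = base frame: x ahead of the robot, y to its left, z up, the work surface at z = 0. Lengths are in m, angles in rad, forces in N, time in s.
With the tool pointing down it reaches from about 0.35 to 0.775 m from the base axis. Payload 7.3 kg.
Tool frame: the origin (TCP) lies at the very end of the fingers, on their centre line; the grasp point (between the pads) lies 19 mm behind it; z points along the fingers, y is the line along which they close (so a half turn about z gives the same grasp; the last joint's range is limited). The gripper opens to 92 mm and grips with 3 to 60 N. Pads are 19 mm wide; open, the fingers measure 130 mm over their backs; the gripper's body (75 mm by 190 mm) begins 47 mm behind the grasp point.
Start: joints at [0.99, 0.342, 1.524, -0, 1.275, -0.146], TCP at [0.221, 0.476, 0.227] pointing down, gripper open.
Joint ranges: [-2.53, 2.53], [-0.77, 2.02], [0.04, 2.7], [-1, 4.14], [0.28, 2.66], [-3.11, 3.11]. Speed limits (rad/s): [2.57, 2.57, 3.14, 3.14, 3.14, 3.14].

## Interface

Orientations are given as [roll, pitch, yaw] about the fixed x, y, z axes, in that order (R = Rz(yaw) Ry(pitch) Rx(roll)).
In Python, from cell import robot gives the robot as it stands.
- The arm moves only by the tool apply_moves, never from a script. Its argument "motion" is text: rows parted by semicolons, each of 7 numbers parted by spaces: the opening in per cent of the stroke, from 0 (shut) to 100 (fully open), then the shift along the tool's x, y, z in cm, then the turn, a rotation vector about the tool's x, y, z in rad. A call has 1 to 20 rows; each row shifts and turns the commanded pose from where the row before left it, along the tool's axes as they then stand; what a row does not reach is not made up. A row lasts 1/8 s, in which the tool goes at most 62.5 mm and 10.7 degrees, less where a joint would pass 70% of its speed; a pose out of reach is approached as far as the arm can. A call with a gripper value outside its range is refused whole. The fingers move at their own pace and stop on an object; "force" is the grip in N (left out, the last holds). Time passes only in rows, so rows that do not move let the fingers close. It gives the time, the measured TCP pose, the force, the opening and the grip force at its end, in the units of the state.
- robot.observe(): the state, without advancing time (a new reading comes with each control period).
- robot.read_camera(name): name is "scene" or "top"; returns a dict with "img" (384x512x3 uint8, red, green, blue), "fovy" (degrees; the focal length in pixels is half the picture's height over the tangent of half this angle, whatever the lens; pixels are square), "cx", "cy" (the principal point, pixels), "R" (3x3) and "t" (3): a world point X has camera coordinates R X + t. Camera axes: x right, y down, z forward; pixel columns grow to the right and rows downward; lengths in m; the calibration is good to about 2 mm. A picture is of the moment at which its call begins. There is no depth.
- robot.hand_in(): hands the job in; it is judged then, once.
Trained networks look in a picture, given as the dict that the camera call returned (one of the last four; its "shot" number tells which), for a name from the list of things; names that differ only in an ending like _2 or _b are one class to them, and where a whole thing is asked for, a point or a joint stands for the part that bears it (a point fixed in the world has none). Each returns a list of dicts, best first, with "score" (0 to 1); they miss things now and then, are a little off and sometimes report something else, mostly with a low value. They report only what shows in the picture. A call takes as long as a camera call.
- robot.search_frame(target, picture): "centre" ([x, y, z] in m, in world coordinates, good to about 4 mm: the middle of the surface that is visible of it).
- robot.trace(target, picture): "pixels" (384x512 bool, what is visible of it).
The state is a dict: "time": time; "qpos": joint angles; "qvel": joint speeds; "joint_efforts": joint torques, N m; "tool_pos": TCP position; "tool_rot": TCP orientation; "contact_force": force on the tool from outside, world axes, zero at the start; "torque": the same for the moment, N m; "opening": finger opening in m; "grip_force": force on a finger pad.
Only numpy, scipy, OpenCV 4.12 (cv2) and the standard library are available. Lean on these libraries where they do the work, as an engineer would, in place of code of your own. Each camera call takes 0.05 s, during which the arm holds its last target. There are 200 camera calls.

## Task

The telescopic spring gauge on the bench is locked: swing its red cam lever right across the barrel (a quarter turn, counter-clockwise seen from above) to free the rod. Then pull the rod out by its black knob, against its inner spring, until the red collar on the rod is level with the yellow pointer on the scale, and finish while still holding the knob there, so that the spring load can be read: do not let go. Leave the yellow pointer as it is set, and do not disturb the other things on the bench.

Things in the scene. Friction and masses are not known exactly. Their poses are not given: they have to be found in the camera images.
- gauge: spring gauge, fixed to the bench: grey base plate 330 x 84 x 10 mm, x = -195 to 135 mm, under a lying aluminium barrel 34 mm across (saddles 41 mm), x = -12 to 138 mm. Origin on the underside, z up; barrel and rod lie along its x axis, 65 mm above the bench; the rod pulls out towards -x. White scale on the base at y = +30 mm
- lever (a joint): red cam lever on top of the barrel, upright hinge. 0 = locked: it points to the gauge's +x and its steel nose blocks the red collar. Grows counter-clockwise seen from above to the stop at 1.6 rad = free, pointing to the gauge's +y. Starts locked, up to 0.25 rad round. Right across means more than 1.2 rad. It stays where it is left; turning it takes about 1 N at its peg
- lever_hinge (a point): a point on the lever's upright hinge axis, fixed on the gauge, 5 mm to +x of the gauge's origin, 90 mm above the bench
- lever_grip (a point): middle of the upright red peg at the lever's end, 65 mm from the hinge axis, 116 mm above the bench; the peg is round, 16 mm across, its top 133 mm above the bench; clear of the lever's arm below it from 99 mm up (arm 11 mm wide, top at 98 mm, barrel top at 82 mm)
- extension (a joint): how far the rod is pulled out (m): 0 = fully in, 0.11 = end stop. The spring pulls it back in: 4.5 N at 0, growing by 0.9 N per 10 mm; let go, it snaps back. A steel middle tube follows at half the travel
- rod: the sliding rod, 13 mm across, with its red collar and black knob; origin on its axis, 65 mm above the bench, over the gauge's origin when the rod is fully in and moving out with it; axes as the gauge's
- knob_grip (a point): centre of the black knob at the rod's free end, a cylinder 25 mm across lying along the gauge's x axis, 32 mm long between two flanges 33 mm across and 4 mm thick; 65 mm above the bench, 60 mm from the red collar's middle, on its -x side. Fixed to the rod
- red_collar (a point): middle of the red collar on the rod, a disc 34 mm across and 6 mm thick with a red foot plate, 18 mm wide and as thick, down to 13 mm above the bench. On the rod's axis, 65 mm above the bench, 20 mm to -x of the gauge's origin when the rod is fully in
- pointer_tip (a point): yellow pointer: tip of the 4 mm wide wedge pointing from the yellow runner (14 x 18 mm, top 22 mm above the bench) on the scale towards the rod; 17 mm above the bench, axes as the gauge's. The collar's middle is level with it when both have the same x along the gauge
- pointer (a joint): where the yellow pointer is set (m), the rod extension that it asks for: the collar is level with it when joint extension has the same value. Between 0.045 and 0.085; stiff, must not be moved
- bench_timer: bystander, to be left alone: pale bench timer, 63 x 99 x 20 mm; origin at the middle of its underside
- tube_rack: bystander, to be left alone: blue microtube rack with coloured caps, 60 x 100 x 35 mm; origin at the middle of its underside
- red_jar: bystander, to be left alone: small glass jar with a red cap, 54 mm across, 107 mm high; origin at the middle of its underside
- blue_marker: bystander, to be left alone: blue marker pen lying down, 134 x 13 x 13 mm; origin at the middle of its underside
- dish: bystander, to be left alone: closed petri dish, 66 mm across, 16 mm high; origin at the middle of its underside
- orange_tape: bystander, to be left alone: roll of orange tape lying flat, 66 mm across, 15 mm high; origin at the middle of its underside

How it is judged:
On the way, in this order (a step that is already met when the one before it is completed fails the run):
1. the red lever is turned right across the barrel (more than 1.2 rad) while the rod is still in (value of joint lever above 1.2 rad and value of joint extension below 0.015 m), for 0.1 s.
2. the rod is held by its knob with the red collar within 4 mm of level with the yellow pointer (x of red_collar in the frame of pointer_tip between -0.004 and 0.004 m and contact force between the fingers and rod above 2 N and distance between the grasp point and knob_grip below 0.04 m), for 0.3 s.
At the end, for the whole second after the job is handed in: Lever past 1.2 rad; the fingers hold the black knob (contact over 2 N, grasp point within 40 mm of its centre); the rod is still (below 10 mm/s), its red collar within 4 mm of level with the yellow pointer; the pointer is within 4 mm of where it was set (all of step 2 and value of joint lever above 1.2 rad and velocity of joint extension between -0.01 and 0.01 m/s and distance of pointer_tip from where it was at the start of the episode below 0.004 m); the arm keeps its last pose, push and grip.
It fails at once if the yellow pointer is pushed more than 4 mm from its setting (distance of pointer_tip from where it was at the start of the episode above 0.004 m).
It fails at once if a bystander (timer, tube rack, jar, marker, dish or tape) is moved by more than 25 mm (distance of any of bench_timer, tube_rack, red_jar, blue_marker, dish, orange_tape from where it was at the start of the episode above 0.025 m).
It also fails if it takes over 43 s, if anything falls off the work surface, if the arm or the gripper's body presses on something with over 40 N, if the wrist force passes 120 N, or if a joint passes its speed limit or range.

## Working session

There is one attempt and no reset: what is moved stays moved. The work goes in short steps, Python scripts to look and compute and a tool call to move; the robot and the scene stay as the last step left them, time stands still between calls to the robot, and variables do not carry over. Pictures are saved under pics/ and viewed, at most 10 in all, crops included, and the job is handed in when it is done.

Besides the shell and the picture viewer there is one more tool, called after "Request:" by a JSON object that holds its "op" and its "data". apply_moves: Moves the arm, as the interface text tells. Its arguments: {"type":"object","properties":{"motion":{"type":"string"},"force":{"type":"number"}},"required":["motion"]}

```bash
ls; mkdir -p pics; python3 - <<'E'
from cell import robot
import cv2, numpy as np
for n in ["scene","top"]:
    p=robot.read_camera(n); cv2.imwrite(f"pics/{n}0.png",p["img"][:,:,::-1])
    print(n,p["fovy"],p["cx"],p["cy"],(-p["R"].T@p["t"]).round(3))
    for t in ["gauge","lever","lever_grip","lever_hinge","rod","knob_grip","red_collar","pointer_tip","pointer","bench_timer","tube_rack","red_jar","blue_marker","dish","orange_tape"]:
        try:
            r=robot.search_frame(t,p); print(t,[(np.round(d["centre"],3).tolist(),round(d["score"],2)) for d in r[:2]])
        except Exception as e: print(t,e)
print(robot.observe())
E
```

```text
pics
scene 45.0687695632461 256.86413192274495 184.1114216807994 [-0.401  0.588  1.382]
gauge []
lever []
lever_grip []
lever_hinge []
rod []
knob_grip []
red_collar []
pointer_tip []
pointer [([0.346, 0.234, 0.019], 0.72)]
bench_timer [([0.377, -0.327, 0.018], 0.47)]
tube_rack [([0.432, -0.431, 0.033], 0.82)]
red_jar []
blue_marker []
dish [([0.349, 0.234, 0.019], 0.64)]
orange_tape []
top 56.168580427007065 251.94579094275056 188.78484406936133 [0.275 0.002 1.275]
gauge [([0.511, 0.084, 0.013], 0.73)]
lever [([0.523, 0.125, 0.095], 0.63)]
lever_grip [([0.526, 0.123, 0.098], 0.48)]
lever_hinge [([0.51, 0.084, 0.011], 0.75), ([0.4, -0.324, 0.018], 0.54)]
rod [([0.506, 0.042, 0.074], 0.67)]
knob_grip [([0.507, 0.04, 0.074], 0.64)]
red_collar []
pointer_tip []
pointer []
bench_timer [([0.397, -0.324, 0.02], 0.91)]
tube_rack [([0.436, -0.434, 0.028], 0.92), ([0.525, 0.124, 0.096], 0.31)]
red_jar [([0.532, 0.434, 0.074], 0.83), ([0.4, -0.326, 0.018], 0.71)]
blue_marker []
dish [([0.353, 0.233, 0.019], 0.73)]
orange_tape [([0.419, 0.387, 0.017], 0.65)]
{'time': 1.6, 'qpos': array([ 9.90007205e-01,  3.42003261e-01,  1.52409517e+00,  1.31711332e-05,
        1.27539100e+00, -1.46021518e-01]), 'qvel': array([ 0.00077772,  0.0003084 , -0.00167874, -0.00043734,  0.00195953,
       -0.00010724]), 'joint_efforts': array([-4.79634928e-04, -4.31127298e+01, -2.44475251e+01,  7.17835827e-02,
        4.84318519e-02, -5.22932567e-05]), 'tool_pos': array([0.22112985, 0.47618531, 0.2267405 ]), 'tool_rot': array([3.14148870e+00, 2.55204965e-06, 2.70682122e+00]), 'contact_force': array([-0.474915  ,  0.37395231, -0.83417395]), 'torque': array([-0.0146492 ,  0.06938975, -0.01477654]), 'grip_force': 0.0, 'opening': 0.09168316949352004}
```

View pics/top0.png

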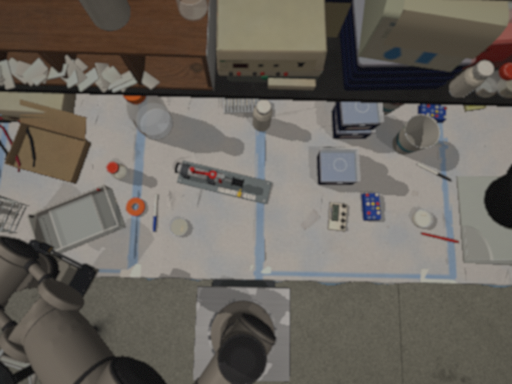

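View pics/scene0.png

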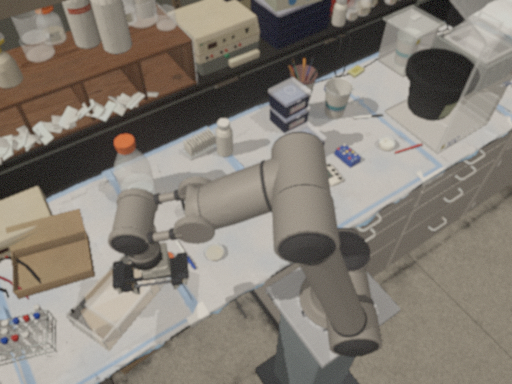

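The top view shows the gauge at about (178-270, 162-200), with the red lever on the left part. The scene camera's view of the gauge is blocked by the arm. I'll zoom in on the gauge in the top view.

```bash
python3 - <<'E'
import cv2
a=cv2.imread("pics/top0.png")[150:212,168:280]
cv2.imwrite("pics/z0.png",cv2.resize(a,None,fx=7,fy=7,interpolation=cv2.INTER_CUBIC))
E
```

```text
(no output)
```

View pics/z0.png

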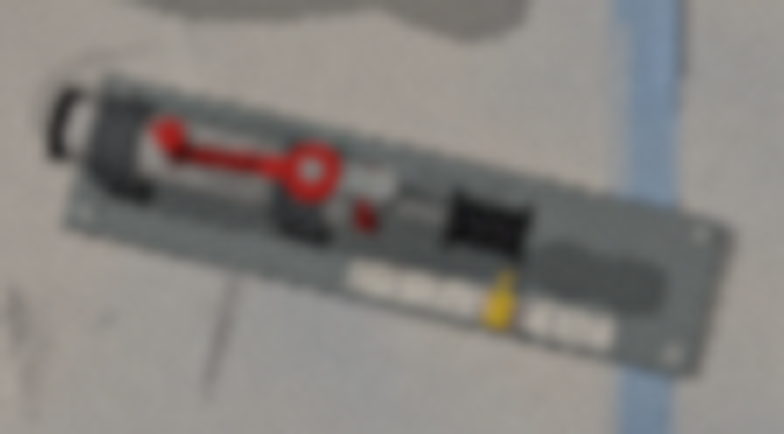

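```bash
cat > h.py <<'E'
import numpy as np, cv2
def ray(p,u,v,z):
    f=p["img"].shape[0]/2/np.tan(np.radians(p["fovy"])/2)
    d=p["R"].T@np.array([(u-p["cx"])/f,(v-p["cy"])/f,1]); c=-p["R"].T@p["t"]
    return c+d*(z-c[2])/d[2]
def proj(p,X):
    f=p["img"].shape[0]/2/np.tan(np.radians(p["fovy"])/2)
    x=p["R"]@np.asarray(X)+p["t"]; return np.array([p["cx"]+f*x[0]/x[2],p["cy"]+f*x[1]/x[2]])
E
python3 - <<'E'
from cell import robot
from h import *
from scipy.optimize import least_squares
p=robot.read_camera("top")
px=lambda c:(168+(c[0]+.5)/7-.5,150+(c[1]+.5)/7-.5)
C=np.array([ray(p,*px(c),0.01)[:2] for c in [(105,75),(735,230),(695,375),(65,228)]])
M=np.array([[.135,-.042],[-.195,-.042],[-.195,.042],[.135,.042]])
def T(q,m):
    c,s=np.cos(q[2]),np.sin(q[2]); return m@np.array([[c,s],[-s,c]])+q[:2]
r=least_squares(lambda q:(T(q,M)-C).ravel(),[.5,.1,1.8]); q=r.x
print("pose",q.round(4),"res mm",(r.fun*1000).round(1))
inv=lambda w:(np.array([[np.cos(q[2]),np.sin(q[2])],[-np.sin(q[2]),np.cos(q[2])]])@(np.array(w)-q[:2])).round(4)
for n,c,z in [("hinge",(312,170),.1),("peg",(167,133),.133),("knob",(488,222),.078),("tip",(511,270),.017),("runner",(499,310),.022),("collar",(365,218),.065)]:
    w=ray(p,*px(c),z); print(n,w.round(4),"gauge",inv(w[:2]))
for t in ["pointer","lever","knob_grip","gauge"]:
    for d in robot.trace(t,p)[:1]:
        m=d["pixels"]; v,u=np.nonzero(m); print(t,m.sum(),u.mean(),v.mean(),d["score"])
w=lambda x,y:T(q,np.array([[x,y]]))[0].round(4)
print("origin",w(0,0),"knob",w(-.08,0),"hinge",w(.005,0))
E
```

```text
pose [0.5176 0.1048 1.3576] res mm [ 0.8 -1.4  3.4  1.2 -3.4 -0.3 -0.8  0.5]
hinge [0.5206 0.1126 0.1   ] gauge [ 0.0083 -0.0013]
peg [0.5293 0.1771 0.133 ] gauge [0.0731 0.0038]
knob [0.5018 0.0289 0.078 ] gauge [-0.0775 -0.0007]
tip [0.489  0.0179 0.017 ] gauge [-0.091   0.0095]
runner [0.4676 0.0233 0.022 ] gauge [-0.0902  0.0316]
collar [0.5047 0.0892 0.065 ] gauge [-0.018   0.0093]
lever 200 206.685 173.185 0.49
knob_grip 128 231.3125 180.7109375 0.71
gauge 2236 222.39042933810376 181.28801431127013 0.75
origin [0.5176 0.1048] knob [0.5006 0.0266] hinge [0.5186 0.1097]
```

```bash
python3 - <<'E'
from cell import robot
from h import *
t=robot.read_camera("top"); s=robot.read_camera("scene")
def tri(a,b):
    A=[];
    c1,c2=[-k["R"].T@k["t"] for k in(t,s)]
    d1=ray(t,*a,0)-c1; d2=ray(s,*b,0)-c2
    x=np.linalg.lstsq(np.c_[d1,-d2],c2-c1,rcond=None)[0]
    return ((c1+d1*x[0]).round(3),(c2+d2*x[1]).round(3))
print("wall foot top row 98:",ray(t,100,96,0).round(3),ray(t,300,100,0).round(3))
print("scene wall foot", [ray(s,*q,0).round(3).tolist() for q in [(0,187),(75,152),(190,105),(262,70)]])
print("wood corner",tri((213,88),(195,82)))
print("instr front bottom right", tri((326,76),(259,45)))
print("instr front bottom left", tri((218,76),(205,72)))
a=s["img"][30:200,0:290]; b=t["img"][0:110,100:400]
cv2.imwrite("pics/w.png",np.vstack([cv2.resize(a,(580,340)),cv2.resize(b,(580,213))])[:,:,::-1])
E
```

```text
wall foot top row 98: [0.826 0.55  0.   ] [ 0.834 -0.196  0.   ]
scene wall foot [[1.055, 0.761, 0.0], [1.075, 0.46, 0.0], [1.072, -0.069, 0.0], [1.105, -0.484, 0.0]]
wood corner (array([0.653, 0.084, 0.467]), array([0.657, 0.089, 0.47 ]))
instr front bottom right (array([ 0.683, -0.182,  0.485]), array([ 0.691, -0.174,  0.487]))
instr front bottom left (array([0.663, 0.07 , 0.508]), array([0.649, 0.056, 0.499]))
```

View pics/w.png

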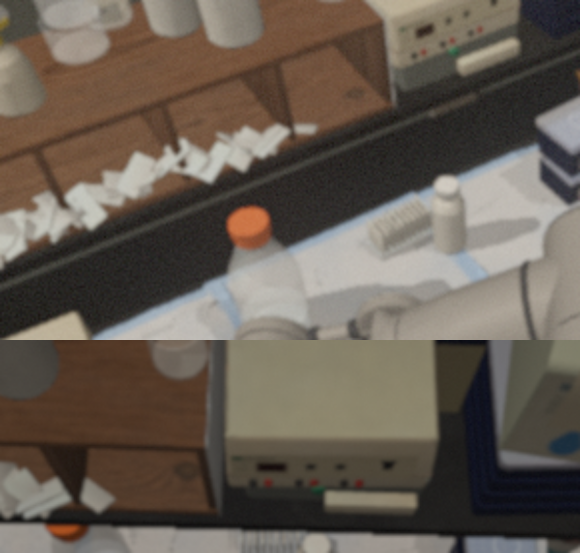

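Request:
{"op": "apply_moves", "data": {"motion": "100 0 0 0 0 0 0.17;100 0 0 0 0 0 0.17;100 0 0 0 0 0 0.17;100 0 0 0 0 0 0.17;100 0 0 0 0 0 0.17;100 0 0 0 0 0 0.17;100 0 0 0 0 0 0.17;100 0 0 0 0 0 0.17;80 -2.5 4.1 0 0 0 0;60 -2.5 4.1 0 0 0 0;60 -2.5 4.1 0 0 0 0;60 -2.5 4.1 0 0 0 0;60 -2.5 4.1 0 0 0 0;60 -2.5 4.1 0 0 0 0;60 -2.5 4.1 0 0 0 0;60 -2.5 4.1 0 0 0 0;60 -2.5 4.1 0 0 0 0;60 0 0 0 0 0 0", "force": 8}}

```text
time: 4.2
tool_pos: [0.5328, 0.1724, 0.2262]
tool_rot: [3.141, 0.0, 1.343]
contact_force: [-0.4, 0.5, 0.5]
opening: 0.0553
grip_force: 0.0
```

```bash
python3 - <<'E'
from cell import robot
from h import *
s=robot.read_camera("scene")
for t in ["lever_grip","lever","knob_grip","red_collar","pointer_tip","gauge"]:
    print(t,[(np.round(d["centre"],3).tolist(),round(d["score"],2)) for d in robot.search_frame(t,s)[:2]])
u,v=proj(s,[.51,.08,.05]).astype(int); print(u,v)
u0=max(0,u-90);v0=max(0,v-75)
cv2.imwrite("pics/s1.png",cv2.resize(s["img"][v0:v0+130,u0:u0+175],None,fx=4.5,fy=4.5,interpolation=cv2.INTER_CUBIC)[:,:,::-1]); print(u0,v0)
E
```

```text
lever_grip [([0.395, -0.318, 0.018], 0.59), ([0.524, 0.13, 0.096], 0.56)]
lever [([0.523, 0.132, 0.096], 0.51), ([0.432, -0.431, 0.029], 0.47)]
knob_grip []
red_collar [([0.525, 0.13, 0.099], 0.59), ([0.51, 0.07, 0.068], 0.58)]
pointer_tip []
gauge [([0.514, 0.146, 0.018], 0.8)]
227 195
137 120
```

View pics/s1.png

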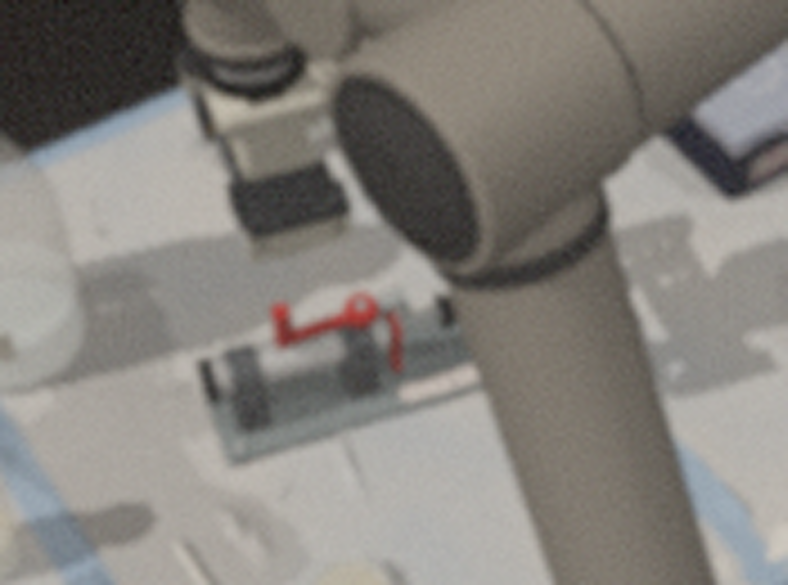

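The scene view now shows the red lever with its upright peg at crop (281,312), and the gripper above and behind it. I'll cross-check the peg position.

```bash
python3 - <<'E'
from cell import robot
from h import *
s=robot.read_camera("scene")
px=lambda c:(137+(c[0]+.5)/4.5-.5,120+(c[1]+.5)/4.5-.5)
print("peg top",ray(s,*px((281,307)),.133).round(4),"hinge",ray(s,*px((361,306)),.1).round(4))
E
```

```text
peg top [0.5344 0.1765 0.133 ] hinge [0.5252 0.1125 0.1   ]
```

Request:
{"op": "apply_moves", "data": {"motion": "60 0.4 -0.2 3 0 0 0;60 0 0 3 0 0 0;60 0 0 3 0 0 0;60 0 0 2 0 0 0;60 0 0 1.2 0 0 0;60 0 0 0 0 0 0;0 0 0 0 0 0 0;0 0 0 0 0 0 0;0 0 0 0 0 0 0;0 0 0 0 0 0 0;0 0 0 0 0 0 0"}}

```text
time: 5.98
tool_pos: [0.5301, 0.1792, 0.1049]
tool_rot: [3.141, -0.0, 1.347]
contact_force: [1.4, 0.8, 0.8]
opening: 0.0159
grip_force: 8.0
```

Request:
{"op": "apply_moves", "data": {"motion": "0 -0.17 -1 0 0 0 0;0 -0.31 -0.95 0 0 0 0;0 -0.46 -0.9 0 0 0 0;0 -0.59 -0.81 0 0 0 0;0 -0.71 -0.72 0 0 0 0;0 -0.81 -0.59 0 0 0 0;0 -0.89 -0.46 0 0 0 0;0 -0.96 -0.31 0 0 0 0;0 -1 -0.17 0 0 0 0;0 0 0 0 0 0 0;0 0 0 0 0 0 0"}}

```text
time: 7.35
tool_pos: [0.4601, 0.1337, 0.1049]
tool_rot: [3.139, 0.0, 1.346]
contact_force: [6.3, -2.5, 0.9]
opening: 0.0153
grip_force: 8.0
```

Request:
{"op": "apply_moves", "data": {"motion": "40 0 0 0 0 0 0;40 0 0 0 0 0 0;40 0 0 -3 0 0 0;40 0 0 -4 0 0 0;60 0 0 -4 0 0 0;70 -6 -1 0 0 0 0;80 -6 -3 0 0 0 0;80 -5 -4 0 0 0 0;80 0 -5 0 0 0 0;80 0 0 0 0 0 0"}}

```text
time: 8.6
tool_pos: [0.2953, 0.0029, 0.2142]
tool_rot: [-3.139, -0.0, 1.345]
contact_force: [0.8, -0.5, -0.1]
opening: 0.0735
grip_force: 0.0
```

```bash
python3 - <<'E'
from cell import robot
from h import *
print(robot.observe()["tool_pos"])
t=robot.read_camera("top")
for n in ["lever","knob_grip","red_collar","pointer"]:
    print(n,[(np.round(d["centre"],3).tolist(),round(d["score"],2)) for d in robot.search_frame(n,t)[:2]])
cv2.imwrite("pics/z2.png",cv2.resize(t["img"][150:212,168:280],None,fx=7,fy=7,interpolation=cv2.INTER_CUBIC)[:,:,::-1])
E
```

```text
[0.29527692 0.00292558 0.21418041]
lever [([0.514, 0.119, 0.093], 0.5)]
knob_grip [([0.509, 0.047, 0.074], 0.61)]
red_collar [([0.507, 0.046, 0.073], 0.59)]
pointer [([0.419, 0.389, 0.014], 0.74), ([0.394, 0.316, 0.012], 0.29)]
```

View pics/z2.png

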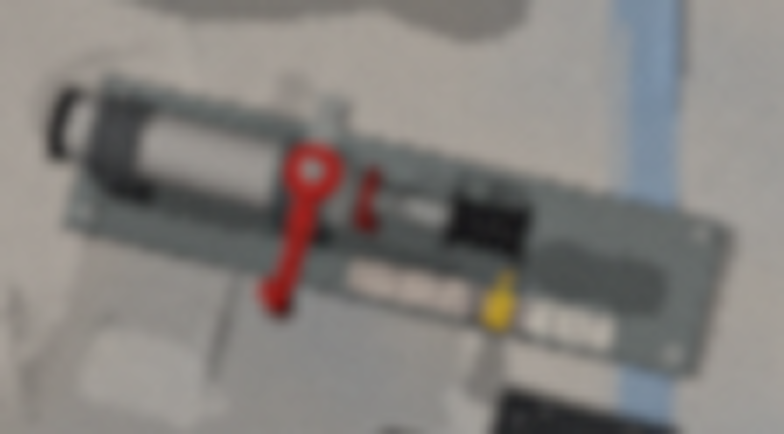

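The top view shows the lever across the barrel, with its peg at (275,297). The collar is at about (370,200), the knob at about (488,222) and the pointer tip at (511,270). Next I'll measure the extension from the colour blobs.

```bash
cat >> h.py <<'E'
YAW=1.354; EX=np.array([np.cos(YAW),np.sin(YAW)]); EY=np.array([-EX[1],EX[0]]); O=np.array([.5192,.1068])
def blobs(t,box=(168,150,280,212)):
    u0,v0,u1,v1=box; a=cv2.resize(t["img"][v0:v1,u0:u1],None,fx=7,fy=7,interpolation=cv2.INTER_CUBIC).astype(int)
    r,g,b=a[...,0],a[...,1],a[...,2]
    px=lambda U,V:(u0+(U+.5)/7-.5,v0+(V+.5)/7-.5)
    return r,g,b,px
def gx(t,uv,z):
    w=ray(t,*uv,z)[:2]; return np.array([(w-O)@EX,(w-O)@EY])
E
python3 - <<'E'
from cell import robot
from h import *
t=robot.read_camera("top"); r,g,b,px=blobs(t)
H,W=r.shape; V,U=np.mgrid[:H,:W]
y=(r-b>70)&(g-b>40)
tipm=y&(V<288); run=y&(V>295)
red=(r-g>45)&(g-b<30)&(U>350)&(U<400)&(V<240)
dk=(r+g+b<150)&(U>430)&(U<545)&(V>170)&(V<265)
for n,m,z in [("tip",tipm,.017),("runner",run,.021),("collar",red,.07),("knob",dk,.07)]:
    c=(U[m].mean(),V[m].mean()); print(n,m.sum(),np.round(c,1),gx(t,px(*c),z).round(4))
print("tipmost",gx(t,px(U[tipm][V[tipm]<V[tipm].min()+5].mean(),V[tipm].min()),.017))
print("hinge",gx(t,px(312,170),.1))
print("corners",[gx(t,px(*c),.01).round(4).tolist() for c in [(105,75),(735,230),(695,375),(65,228)]])
E
```

```text
tip 2 [502.5 287. ] [-0.0913  0.0199]
runner 758 [498.2 310.5] [-0.0923  0.0326]
collar 486 [366.  201.6] [-0.0193  0.0032]
knob 3441 [487.8 227.5] [-0.0799  0.0014]
tipmost [-0.09126466  0.01988739]
hinge [ 5.98499528e-03 -7.15975381e-05]
corners [[0.134, -0.0392], [-0.1991, -0.0384], [-0.1964, 0.0392], [0.1322, 0.0428]]
```

Request:
{"op": "apply_moves", "data": {"motion": "70 1.43 3.91 0 0 0 0;70 1.43 3.91 0 0 0 0;70 1.43 3.91 0 0 0 0;70 1.43 3.91 0 0 0 0;70 1.43 3.91 0 0 0 0;70 0 0 4 0 0 0;70 0 0 4 0 0 0;70 0 0 0 0 0 0;70 0 0 0 0 0 0"}}

```text
time: 10.02
tool_pos: [0.5062, 0.0288, 0.1357]
tool_rot: [3.14, -0.0, 1.347]
contact_force: [0.5, 0.3, -0.5]
opening: 0.064
grip_force: 0.0
```

Request:
{"op": "apply_moves", "data": {"motion": "70 -0.1 -0.4 3 0 0 0;70 0 0 3 0 0 0;70 0 0 2 0 0 0;70 0 0 1 0 0 0;70 0 0 0 0 0 0;0 0 0 0 0 0 0;0 0 0 0 0 0 0;0 0 0 0 0 0 0;0 0 0 0 0 0 0;0 0 0 0 0 0 0", "force": 40}}

```text
time: 11.28
tool_pos: [0.5035, 0.0281, 0.0451]
tool_rot: [3.136, -0.0, 1.347]
contact_force: [6.0, -1.7, -3.8]
opening: 0.0239
grip_force: 40.0
```

Request:
{"op": "apply_moves", "data": {"motion": "0 -1 -0.1 0 0 0 0;0 -1 0 0 0 0 0;0 -1 0 0 0 0 0;0 -1 0 0 0 0 0;0 -1 0 0 0 0 0;0 -1 0 0 0 0 0;0 -1 0 0 0 0 0;0 0 0 0 0 0 0;0 0 0 0 0 0 0"}}

```text
time: 12.4
tool_pos: [0.4888, -0.0389, 0.0452]
tool_rot: [3.133, -0.002, 1.346]
contact_force: [14.2, 6.9, -8.4]
opening: 0.0245
grip_force: 40.0
```

```bash
python3 - <<'E'
from cell import robot
from h import *
t=robot.read_camera("top"); s=robot.read_camera("scene")
a=cv2.resize(t["img"][150:212,168:280],None,fx=7,fy=7,interpolation=cv2.INTER_CUBIC)[:,:,::-1]
cv2.imwrite("pics/z3.png",a)
print(robot.observe()["tool_pos"])
E
```

```text
[ 0.48883398 -0.0388392   0.04519383]
```

View pics/z3.png

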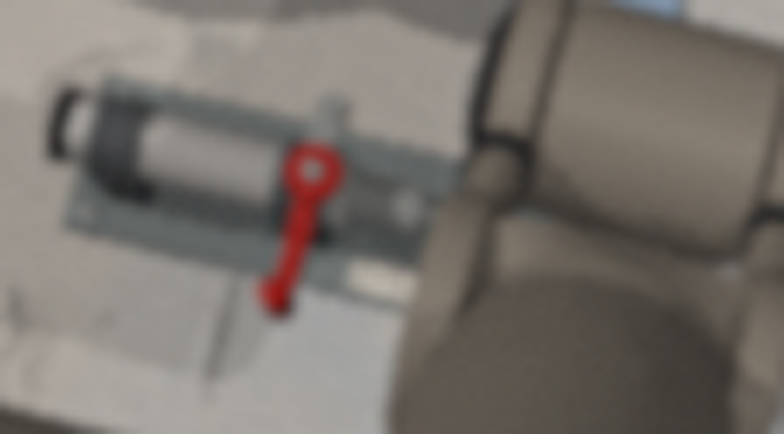

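Request:
{"op": "apply_moves", "data": {"motion": "0 -0.2 0.1 0 0 0 0;0 -0.2 0.1 0 0 0 0;0 0 0 0 0 0 0;0 0 0 0 0 0 0"}}

```text
time: 13.0
tool_pos: [0.488, -0.0426, 0.0451]
tool_rot: [3.137, -0.003, 1.346]
contact_force: [9.0, 8.6, -4.2]
opening: 0.0242
grip_force: 40.0
```

```bash
python3 - <<'E'
from cell import robot
from h import *
s=robot.read_camera("scene"); o=robot.observe()
d=o["tool_pos"][:2]-np.array([.5035,.0281]); print("ext",-d@EX,d@EY,o["contact_force"],o["opening"])
w=np.r_[O-.092*EX,.03]; u,v=proj(s,w).astype(int); print(u,v)
for n in ["red_collar","pointer","pointer_tip","knob_grip"]:
    print(n,[(np.round(d["centre"],3).tolist(),round(d["score"],2)) for d in robot.search_frame(n,s)[:2]])
u0,v0=u-65,v-50
cv2.imwrite("pics/s3.png",cv2.resize(s["img"][v0:v0+95,u0:u0+130],None,fx=6,fy=6,interpolation=cv2.INTER_CUBIC)[:,:,::-1]); print(u0,v0)
E
```

```text
ext 0.07232998352369471 -0.00012765751691604446 [ 8.39431582  8.40116762 -3.56556814] 0.024234610199871644
243 192
red_collar [([0.503, 0.025, 0.065], 0.44)]
pointer []
pointer_tip []
knob_grip [([0.506, 0.123, 0.098], 0.55)]
178 142
```

View pics/s3.png

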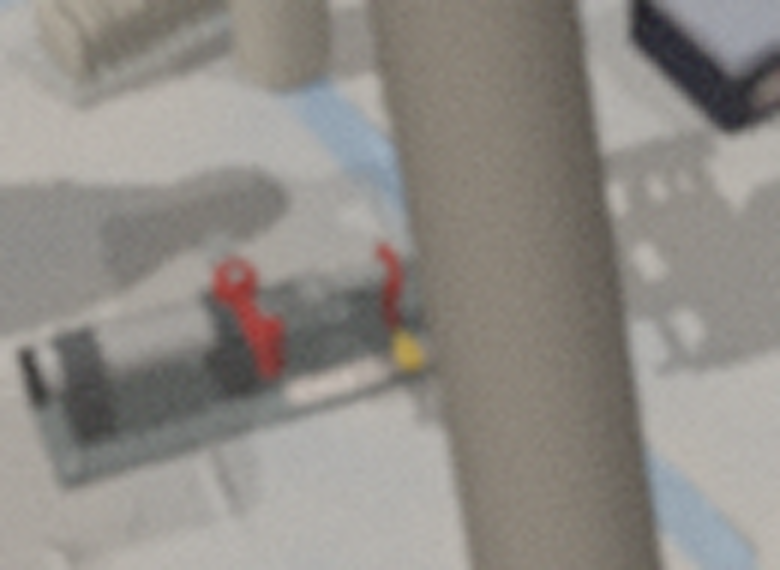

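The scene view shows the red collar foot ending at about (391,322), right above the yellow wedge tip at about (400,332), with the lever across. I'll compare both against their projected models.

```bash
python3 - <<'E'
from cell import robot
from h import *
s=robot.read_camera("scene"); u0,v0=178,142
crop=lambda X:((proj(s,X)-[u0,v0]+.5)*6-.5)
def G(x,y,z): return np.r_[O+x*EX+y*EY,z]
a=cv2.resize(s["img"][v0:v0+95,u0:u0+130],None,fx=6,fy=6,interpolation=cv2.INTER_CUBIC).astype(int)
r,g,b=a[...,0],a[...,1],a[...,2]; V,U=np.mgrid[:a.shape[0],:a.shape[1]]
red=(r-g>50)&(abs(g-b)<40)&(U>340)&(U<430)&(V>230)&(V<330)
ye=(r-b>60)&(g-b>35)&(U>370)&(V>300)
print("red",red.sum(),"yellow",ye.sum(), U[ye].min(),U[ye].max(),V[ye].min(),V[ye].max(),U[ye].mean(),V[ye].mean())
# runner box hull and collar hull rendered from model
def mask(P):
    h=cv2.convexHull(np.array([crop(p) for p in P]).astype(np.float32)); m=np.zeros(r.shape,np.uint8); cv2.fillConvexPoly(m,h.round().astype(int).reshape(-1,2),1); return m>0
th=np.linspace(0,2*np.pi,40)
def col(x): return mask([G(x+d,.017*np.cos(k),.065+.017*np.sin(k)) for d in(-.003,.003) for k in th])|mask([G(x+d,y,z) for d in(-.003,.003) for y in(-.009,.009) for z in(.013,.06)])
def run(x): return mask([G(x+d,.03+e,z) for d in(-.007,.007) for e in(-.009,.009) for z in(.012,.022)])|mask([G(x-.002,.02,.017),G(x+.002,.02,.017),G(x,.0095,.017)])
band=lambda m,lo,hi:m&(V>=lo)&(V<hi)
def edge(m,rows): return np.array([[U[v][m[v]].min() if m[v].any() else np.nan, U[v][m[v]].max() if m[v].any() else np.nan] for v in rows])
rows=[285,295,305,315]
print("red edges",edge(red,rows).tolist())
for x in(-.088,-.092,-.096): print(x,edge(col(x),rows).tolist())
rows=[336,344,352,360]
print("yel edges",edge(ye,rows).tolist())
for x in(-.088,-.092,-.096): print(x,edge(run(x),rows).tolist())
E
```

```text
red 505 yellow 611 395 420 336 367 407.12111292962356 352.2962356792144
red edges [[387.0, 398.0], [387.0, 392.0], [nan, nan], [nan, nan]]
-0.088 [[379, 403], [380, 403], [380, 399], [380, 399]]
-0.092 [[385, 409], [386, 409], [386, 405], [386, 405]]
-0.096 [[391, 415], [392, 415], [392, 411], [392, 411]]
yel edges [[399, 403], [396, 414], [396, 419], [399, 420]]
-0.088 [[395, 397], [396, 415], [391, 419], [393, 423]]
-0.092 [[402, 404], [397, 421], [397, 425], [400, 429]]
-0.096 [[408, 424], [403, 428], [403, 432], [407, 435]]
```

Both projections put the collar and the pointer at gauge x ≈ -90 mm, level to about 1 mm. This matches the 72 mm pull from kinematics, so I'll hand in.

```bash
python3 - <<'E'
from cell import robot
print(robot.observe()["grip_force"],robot.observe()["qvel"].round(4)); print(robot.hand_in())
E
```

```text
40.004523396492004 [ 0.0009 -0.0015  0.0006 -0.0014  0.0019 -0.0001]
the job is handed in; nothing more can be done
None
```

The job is handed in: the lever is across the barrel at about 1.45 rad, and the rod is pulled out about 72 mm and still held by its knob at 40 N. The red collar measured level with the yellow pointer to about 1 mm; hand-in gave no verdict, so the judged result isn't known.

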